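Vacuum-seal a packet in a storage box and hold the pump on the valve

TASK

Vacuum-pack the snack packet: lay it flat inside the open clear box, then put the lid on squarely so that it sits fully home all round, and let go of it. Then take the hand pump out of its leaning dock, stand its nozzle upright and centred over the small valve on the lid's turret, and press lightly, so that the spring nozzle goes about half-way in and never hard; finish while still holding it there. Leave the box where it stands, and leave the mug, the jar and the tin alone.

Things in the scene. Friction and masses are not known exactly. Their poses are not given: they have to be found in the camera images.
- vacuum_box: Clear open-topped storage box with a thin white bead round its rim, 128 x 152 x 55 mm high, mass 0.9 kg, standing loose on the bench. Inside 120 (x) x 144 (y) mm, walls 4 mm, inner floor 5 mm above the bench. Origin: centre of its underside; x along the short side, y along the long side, z up.
- lid: White lid, 0.22 kg, right way up on the bench; either way round fits. Origin: centre of the skirt's lower edge, 45 mm above the box's when seated. Plate 132 (x) x 156 (y) x 5 mm, from z = 10 mm; below it a skirt tapering inward (play in the box 2 mm a side at its top, 5.5 at its edge). Grip: square turret in the middle, 44 x 44 mm along x and y, 24 mm high on the plate.
- valve (a point): Centre of the turret's flat top, 39 mm above the lid's origin. A dark rubber valve nub, 12 mm diameter and 4 mm high, stands here in a grey ring; the nozzle's mouth must surround it and rest flat on the turret's top.
- packet: Cream wrapped snack packet with green ends, the only packet on the open bench, 64 (x) x 122 (y) x 24 mm high, 0.06 kg. Origin: centre of its underside; y along its length, z up. Grip it across the 64 mm; in the box, open the fingers only a little (28 mm beside it each side when centred).
- pump: Stick-shaped hand pump, 0.28 kg, leaning 20 degrees in its dock. Origin: mouth of the relaxed nozzle; z along its axis. Dark nozzle z = 0 to 22 mm, neck to 50, collar (54 mm diameter, rests on the dock's mouth) to 57, then the square grip, 36 x 36 mm along x and y, to the top at 130. Take the grip near z = 105 mm and draw it out at least 55 mm along its axis.
- nozzle (a joint): How far the pump's spring nozzle is pressed into the pump: 0 relaxed, 0.010 m fully in (hard stop). Spring: 2 N when it starts to move, then 0.8 N per mm (6 N half-way). The nozzle's mouth is a ring, 30 mm outside and 21 mm inside.
- nozzle_mouth (a point): Centre of the nozzle's lower end, on the pump's axis.
- dock: Grey dock fixed to the bench, foot 106 x 78 mm, with a leaning square pocket (41 mm wide, walls 12 mm) whose mouth's centre is 68 mm above the bench over the origin. Origin on the bench; its front is -x, towards which the pocket and pump lean 20 degrees; z up.
- mug: Green and white mug, 86 mm diameter, 88 mm high, behind the work: a bystander. Origin: centre of its underside.
- jar: Glass jar with a dark lid, 60 mm diameter, 90 mm high, behind the work: a bystander. Origin: centre of its underside.
- tin: Low food tin, 75 mm diameter, 58 mm high, behind the work: a bystander. Origin: centre of its underside.
There are look-alikes about, which are no part of the job. What is shaped like the packet but red is not meant.

How it is judged:
By the outcome, as a careful person would: the job done as asked, in the order asked, and still so for the second after the job is handed in, while the arm keeps its last pose, push and grip.
It also fails if it takes over 66 s, if anything falls off the work surface, if the arm or the gripper's body presses on something with over 40 N, if the wrist force passes 120 N, or if a joint passes its speed limit or range.

ROBOT

A 6-joint arm with a two-finger parallel gripper is mounted at the origin on a cart in front of the work surface, level with it; the furniture and walls round the work are solid. World frame = base frame: x ahead of the robot, y to its left, z up, the work surface at z = 0. Lengths are in mm, angles in rad, forces in N, time in s.
With the tool pointing down it reaches from about 300 to 775 mm from the base axis. Payload 14.6 kg.
Tool frame: the origin (TCP) lies at the centre of the arm's flange, where the gripper is bolted on; the fingertips stand 199 mm ahead of it and the grasp point (between the pads) lies 180 mm ahead of it; z points along the fingers, y is the line along which they close (so a half turn about z gives the same grasp; the last joint's range is limited). The gripper opens to 94 mm and grips with 3 to 60 N. Pads are 16 mm wide; open, the fingers measure 119 mm over their backs; the gripper's body (75 mm by 177 mm) begins 78 mm behind the grasp point.
Start: joints at [-1.339, 0.3, 1.521, -0, 1.321, -0.067], TCP at [161.899, -525.623, 404.646] pointing down, gripper open.
Joint ranges: [-3.03, 3.03], [-0.79, 2.21], [0.23, 2.52], [-1.04, 4.18], [0, 3.07], [-2.55, 2.55]. Speed limits (rad/s): [2.22, 2.22, 2.57, 3.14, 3.14, 3.14].

INTERFACE

Orientations are given as [roll, pitch, yaw] about the fixed x, y, z axes, in that order (R = Rz(yaw) Ry(pitch) Rx(roll)).
In Python, from cell import manip, optics, workorder gives the robot as it stands.
- The arm moves only by the tool step_arm, never from a script. Its argument "increments" is a list that holds one entry, the list of rows, each a list of 7 numbers: the turn, a rotation vector about the tool's x, y, z as a fraction of full scale, then the shift along the tool's x, y, z as a fraction of full scale, then the closure, from -1 (fully open) to 1 (shut). In form: [[[wx, wy, wz, tx, ty, tz, fingers], ...]]. A call has 1 to 5 rows; each row shifts and turns the commanded pose from where the row before left it, along the tool's axes as they then stand; what a row does not reach is not made up. Full scale, the value 1, is 40 mm for a shift and 45 degrees for a turn. A row lasts 1/10 s, in which the tool goes at most 50 mm and 8.59 degrees, less where a joint would pass 70% of its speed; a pose out of reach is approached as far as the arm can. A call with a number of a shift or a turn outside -1 to 1 is refused whole. A call with a gripper value outside its range is refused whole. The fingers move at their own pace and stop on an object; "newtons" is the grip in N (left out, the last holds). Time passes only in rows, so rows that do not move let the fingers close. It gives the time, the measured TCP pose, the force, the opening and the grip force at its end, in the units of the state.
- manip.read_state(): the state, without advancing time (a new reading comes with each control period).
- optics.camera(name): name is "scene" or "top"; returns a dict with "frame" (420x560x3 uint8, red, green, blue), "range_z" (420x560 float32, mm along the optical axis (not along the pixel's ray), 0 where there is no reading), "mtx" (3x3 intrinsics, pixels), "cam_to_world" (4x4, takes a point from camera to world coordinates). Camera axes: x right, y down, z forward; pixel columns grow to the right and rows downward; lengths in mm; the calibration is good to about 2 mm. A picture is of the moment at which its call begins.
- workorder.sign_off(): hands the job in; it is judged then, once.
The state is a dict: "clock": time; "joints": joint angles; "qd": joint speeds; "effort": joint torques, N m; "eef_pos": TCP position; "eef_rot": TCP orientation; "wrist_force": force on the tool from outside, world axes, zero at the start; "moment": the same for the moment, N m; "finger_gap": finger opening in mm; "finger_force": force on a finger pad.
Only numpy, scipy, OpenCV 4.12 (cv2) and the standard library are available. Lean on these libraries where they do the work, as an engineer would, in place of code of your own. Each camera call takes 0.05 s, during which the arm holds its last target. There are 200 camera calls.

## Working session

There is one attempt and no reset: what is moved stays moved. The work goes in short steps, Python scripts to look and compute and a tool call to move; the robot and the scene stay as the last step left them, time stands still between calls to the robot, and variables do not carry over. Pictures are saved under pics/ and viewed, at most 10 in all, crops included, and the job is handed in when it is done.

Besides the shell and the picture viewer there is one more tool, called after "Call:" by a JSON object that holds its "method" and its "body". step_arm: Moves the arm, as the interface text tells. Its arguments: {"type":"object","properties":{"increments":{"type":"array","items":{"type":"array","items":{"type":"array","items":{"type":"number"}}}},"newtons":{"type":"number"}},"required":["increments"]}

```bash
ls; mkdir -p pics; python3 - <<'E'
from cell import manip, optics
import cv2,numpy as np
s=manip.read_state();print(s)
for n in("scene","top"):
    c=optics.camera(n);cv2.imwrite(f"pics/{n}0.png",c["frame"][:,:,::-1]);np.savez(f"{n}0.npz",**c)
    print(n,c["mtx"].tolist(),c["cam_to_world"].round(3).tolist())
E
```

```text
pics
{'clock': 0.0, 'joints': array([-1.33861443e+00,  3.00439366e-01,  1.52158715e+00, -5.35696259e-07,
        1.32070317e+00, -6.65972475e-02]), 'qd': array([ 0.00110014,  0.00021768,  0.00304998, -0.00133061,  0.00114346,
        0.00064918]), 'effort': array([-1.25416813e-03, -5.31805193e+01, -3.52731764e+01,  7.07485783e-02,
        2.44888442e-02, -9.16751560e-05]), 'eef_pos': array([ 161.88388092, -525.5944559 ,  404.10104551]), 'eef_rot': array([-3.14045811e+00, -7.51491216e-05,  2.98779238e-01]), 'wrist_force': array([ 1.14793978, -0.48034656,  0.01260116]), 'moment': array([-0.03894455,  0.00154315, -0.01076398]), 'finger_force': 0.0, 'finger_gap': 94.09892258845966}
scene [[442.55860289165105, 0.0, 273.27212712843624], [0.0, 442.55860289165105, 210.36154751307217], [0.0, 0.0, 1.0]] [[-0.494, -0.38, 0.782, -508.826], [-0.869, 0.223, -0.441, 756.638], [-0.007, -0.898, -0.441, 637.378], [0.0, 0.0, 0.0, 1.0]]
top [[472.53972764079305, 0.0, 279.41262182170095], [0.0, 472.53972764079305, 205.89090581257236], [0.0, 0.0, 1.0]] [[-0.008, -0.985, 0.171, 303.747], [-1.0, 0.008, -0.002, 184.749], [0.001, -0.171, -0.985, 1258.26], [0.0, 0.0, 0.0, 1.0]]
```

View pics/top0.png

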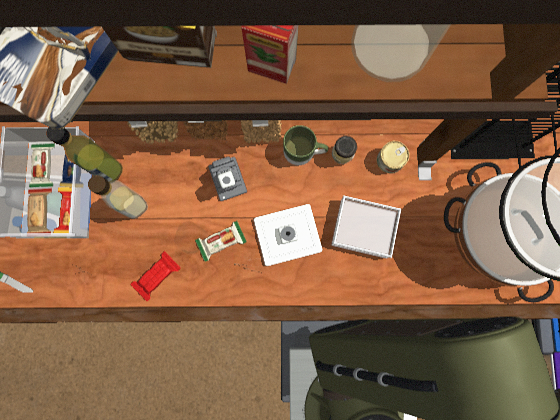

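View pics/scene0.png

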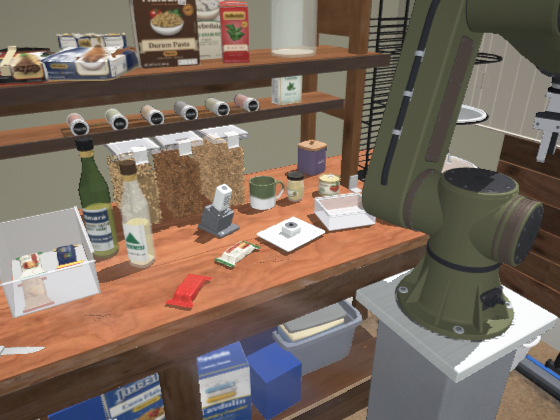

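```bash
cat > h.py <<'E'
import numpy as np,cv2
def cloud(c):
    z=c["range_z"];K=c["mtx"];v,u=np.mgrid[:z.shape[0],:z.shape[1]]
    P=np.stack([(u-K[0,2])/K[0,0]*z,(v-K[1,2])/K[1,1]*z,z],-1)
    T=c["cam_to_world"];W=P@T[:3,:3].T+T[:3,3];W[z==0]=np.nan;return W
def onplane(c,uv,h):
    K=c["mtx"];T=c["cam_to_world"];uv=np.atleast_2d(uv).astype(float)
    d=np.c_[(uv-K[[0,1],[2,2]])/K[0,0],np.ones(len(uv))]@T[:3,:3].T
    return T[:3,3]+d*((h-T[2,3])/d[:,2])[:,None]
def rect(c,m,h):
    """min-area rectangle (world xy, at height h) of the largest blob of mask"""
    cs,_=cv2.findContours(m.astype(np.uint8),cv2.RETR_EXTERNAL,cv2.CHAIN_APPROX_NONE)
    k=max(cs,key=cv2.contourArea)[:,0]
    p=onplane(c,k,h)[:,:2].astype(np.float32);(x,y),(a,b),t=cv2.minAreaRect(p)
    if a>b:a,b,t=b,a,t-90   # a = short side, t = its direction (deg)
    return k.mean(0).round(),round(x,1),round(y,1),round(a,1),round(b,1),round((t+90)%180-90,2)
E
python3 - <<'E'
from h import *
c=dict(np.load("top0.npz"));W=cloud(c);Z=W[...,2];f=c["frame"];hsv=cv2.cvtColor(f,cv2.COLOR_RGB2HSV)
def win(u0,u1,v0,v1):
    m=np.zeros(Z.shape,bool);m[v0:v1,u0:u1]=1;return m
b=win(190,250,210,265)
print("packet h",rect(c,b&(Z>8),14), "zmax",np.nanpercentile(Z[b],[50,90,99]))
l=win(250,327,200,270);white=(hsv[...,1]<60)&(hsv[...,2]>120)
print("lid white",rect(c,l&white,15),"h",rect(c,l&(Z>7),15),np.nanmedian(Z[l&(Z>7)]))
print("turret",rect(c,l&(Z>30),39),np.nanmedian(Z[l&(Z>30)]))
x=win(327,405,190,262)
print("box h",rect(c,x&(Z>40),55),np.nanmedian(Z[x&(Z>40)]),"white",rect(c,x&white,55))
d=win(200,255,150,205)
print("foot",rect(c,d&(Z>5),10));
for h0,h1 in((50,75),(130,150)):
    q=d&(Z>h0)&(Z<h1);print(h0,q.sum(),np.nanmedian(W[q],0),rect(c,q,(h0+h1)/2))
q=d&white&(Z>100);print("grip",q.sum(),np.nanmedian(W[q],0),rect(c,q,143))
print("bench",np.nanmedian(Z[270:290,250:400]))
cv2.imwrite("pics/crop0.png",cv2.resize(f[140:300,130:330,::-1],None,fx=4,fy=3.75,interpolation=cv2.INTER_CUBIC))
# bystanders
for n,w in(("mug",win(280,330,120,165)),("jar",win(333,360,130,165)),("tin",win(376,412,138,175))):
    print(n,np.nanmean(W[w&(Z>50)],0).round(),np.nanmax(Z[w]))
sc=dict(np.load("scene0.npz"));
E
```

```text
packet h (array([221., 239.]), 429.4, 337.7, 62.5, 119.7, 25.05) zmax [ 1.03718558 21.38760787 26.60512988]
lid white (array([287., 235.]), 442.9, 161.9, 133.0, 157.1, 14.24) h (array([287., 234.]), 444.2, 161.2, 131.9, 155.7, 14.13) 15.325223596527053
turret (array([288., 233.]), 443.9, 161.5, 43.5, 43.6, -76.5) 38.82234902194887
box h (array([367., 226.]), 459.2, -41.4, 130.0, 153.5, -13.85) 52.470409408447495 white (array([366., 227.]), 456.9, -40.1, 134.9, 155.7, -13.85)
foot (array([227., 178.]), 600.5, 324.5, 80.7, 112.1, -71.62)
50 246 [582.03232269 310.14098056  65.00111176] (array([227., 179.]), 589.6, 319.8, 62.5, 65.5, 18.44)
130 219 [564.80217594 310.92980921 142.93706205] (array([226., 179.]), 566.3, 311.4, 36.0, 38.7, -71.54)
grip 229 [566.20017028 310.85023321 142.69447006] (array([226., 178.]), 566.3, 311.3, 35.9, 40.2, -71.43)
bench -0.059127390002004176
mug [678. 122.  76.] 135.8069398857583
jar [658.  12.  85.] 96.30214997043072
tin [ 649. -122.   55.] 62.861126068467684
```

View pics/crop0.png

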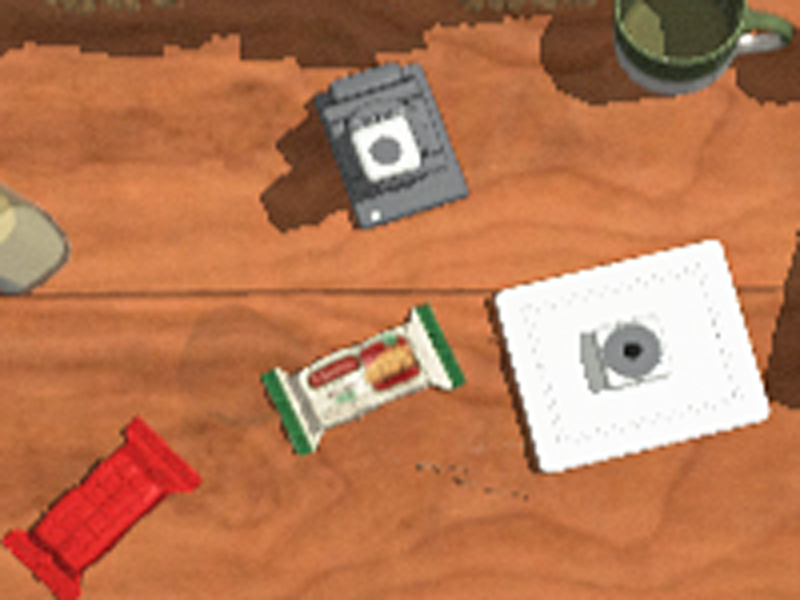

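Candidates for the packet: the cream one with green ends on the open bench at (220,240), the red one at (156,276), and two packets in the tray at (40,160) and (38,210). By the description I choose (220,240), and the close crop confirms it: cream with green ends and lying alone. The crop also shows the lid turret at about (288,233) and the pump's grip top at (226,179), leaning towards the front of the dock.

Call:
{"method": "step_arm", "body": {"increments": [[[0,0,-0.181,0,0,0,-1],[0,0,-0.181,0,0,0,-1],[0,0,-0.181,0,0,0,-1],[0,0,-0.181,0,0,0,-1],[0,0,-0.181,0,0,0,-1]]], "newtons": 15}}

```text
clock: 0.6
eef_pos: [161.9, -525.6, 404.3]
eef_rot: [-3.141, -0.0, 1.015]
wrist_force: [-0.9, -0.2, -0.3]
finger_gap: 94.3
finger_force: 0.0
```

Call:
{"method": "step_arm", "body": {"increments": [[[0,0,-0.181,0,0,0,-1],[0,0,-0.181,0,0,0,-1],[0,0,-0.181,0,0,0,-1],[0,0,-0.181,0,0,0,-1],[0,0,-0.181,0,0,0,-1]]]}}

```text
clock: 1.1
eef_pos: [161.9, -525.6, 404.3]
eef_rot: [-3.142, -0.001, 1.726]
wrist_force: [0.5, 0.1, 0.2]
finger_gap: 93.7
finger_force: 0.0
```

Call:
{"method": "step_arm", "body": {"increments": [[[0,0,-0.181,0,0,0,-1],[0,0,-0.181,0,0,0,-1],[0,0,0,0,0,0,-1]]]}}

```text
clock: 1.4
eef_pos: [161.9, -525.6, 404.4]
eef_rot: [3.141, -0.001, 2.007]
wrist_force: [0.4, 0.4, 1.1]
finger_gap: 93.7
finger_force: 0.0
```

Call:
{"method": "step_arm", "body": {"increments": [[[0,0,0,0.84,0.76,0,-1],[0,0,0,0.84,0.76,0,-1],[0,0,0,0.84,0.76,0,-1],[0,0,0,0.84,0.76,0,-1],[0,0,0,0.84,0.76,0,-1]]]}}

```text
clock: 1.9
eef_pos: [229.3, -307.5, 404.5]
eef_rot: [3.142, -0.0, 1.999]
wrist_force: [0.8, 0.2, 0.3]
finger_gap: 93.8
finger_force: 0.0
```

Call:
{"method": "step_arm", "body": {"increments": [[[0,0,0,0.84,0.76,0,-1],[0,0,0,0.84,0.76,0,-1],[0,0,0,0.84,0.76,0,-1],[0,0,0,0.84,0.76,0,-1],[0,0,0,0.84,0.76,0,-1]]]}}

```text
clock: 2.4
eef_pos: [296.3, -91.2, 404.8]
eef_rot: [3.141, 0.001, 1.999]
wrist_force: [0.8, -0.2, -0.0]
finger_gap: 93.8
finger_force: 0.0
```

Call:
{"method": "step_arm", "body": {"increments": [[[0,0,0,0.84,0.76,0,-1],[0,0,0,0.84,0.76,0,-1],[0,0,0,0.84,0.76,0,-1],[0,0,0,0.84,0.76,0,-1],[0,0,0,0.84,0.76,0,-1]]]}}

```text
clock: 2.9
eef_pos: [363.7, 125.5, 404.7]
eef_rot: [3.141, 0.0, 2.0]
wrist_force: [1.4, -0.6, -0.1]
finger_gap: 93.8
finger_force: 0.0
```

Call:
{"method": "step_arm", "body": {"increments": [[[0,0,0,0.84,0.76,0,-1],[0,0,0,0.84,0.76,0,-1],[0,0,0,0.84,0.76,0,-1],[0,0,0,0.84,0.76,0,-1],[0,0,0,0.84,0.76,0,-1]]]}}

```text
clock: 3.4
eef_pos: [431.2, 341.7, 404.4]
eef_rot: [-3.141, 0.0, 2.0]
wrist_force: [1.2, -0.4, 0.8]
finger_gap: 93.7
finger_force: 0.0
```

Call:
{"method": "step_arm", "body": {"increments": [[[0,0,0,-0.07,-0.08,0.9,-1],[0,0,0,0,0,0.9,-1],[0,0,0,0,0,0.9,-1],[0,0,0,0,0,0.9,-1],[0,0,0,0,0,0.9,-1]]]}}

```text
clock: 3.9
eef_pos: [429.1, 335.7, 223.2]
eef_rot: [-3.141, -0.0, 2.0]
wrist_force: [-0.6, 0.5, -0.2]
finger_gap: 94.0
finger_force: 0.0
```

Call:
{"method": "step_arm", "body": {"increments": [[[0,0,0,0,0,0.4,-1],[0,0,0,0,0,0,-1],[0,0,0,0,0,0,-1]]]}}

```text
clock: 4.2
eef_pos: [429.5, 336.0, 209.2]
eef_rot: [3.141, -0.0, 2.002]
wrist_force: [1.0, 0.7, 1.6]
finger_gap: 93.9
finger_force: 0.0
```

Call:
{"method": "step_arm", "body": {"increments": [[[0,0,-0.008,0.04,0,0.16,-1],[0,0,0,0,0,0,1],[0,0,0,0,0,0,1],[0,0,0,0,0,0,1],[0,0,0,0,0,0,1]]], "newtons": 12}}

```text
clock: 4.7
eef_pos: [428.7, 337.3, 202.6]
eef_rot: [3.141, -0.0, 2.011]
wrist_force: [1.3, -0.2, -1.6]
finger_gap: 65.2
finger_force: 0.4
```

Call:
{"method": "step_arm", "body": {"increments": [[[0,0,0,0,0,0,1],[0,0,0,0,0,0,1]]]}}

```text
clock: 4.9
eef_pos: [428.7, 337.3, 202.5]
eef_rot: [3.141, -0.0, 2.011]
wrist_force: [-1.0, -0.2, 2.4]
finger_gap: 63.7
finger_force: 12.0
```

Call:
{"method": "step_arm", "body": {"increments": [[[0,0,0,0,0,-0.8,1],[0,0,0,0,0,-0.8,1],[0,0,0,0,0,-0.8,1],[0,0,0.174,0,0,0,1],[0,0,0.174,0,0,0,1]]]}}

```text
clock: 5.4
eef_pos: [428.6, 337.3, 299.2]
eef_rot: [3.14, -0.001, 1.732]
wrist_force: [-0.4, -0.3, -0.7]
finger_gap: 63.5
finger_force: 12.0
```

Call:
{"method": "step_arm", "body": {"increments": [[[0,0,0.174,0,0,0,1],[0,0,0.174,0,0,0,1],[0,0,0.174,0,0,0,1],[0,0,0,-0.5,0.15,0,1],[0,0,0,-0.9,0.3,0,1]]]}}

```text
clock: 5.9
eef_pos: [432.3, 279.0, 298.0]
eef_rot: [-3.141, -0.0, 1.33]
wrist_force: [1.0, 0.8, -0.7]
finger_gap: 63.7
finger_force: 12.0
```

Call:
{"method": "step_arm", "body": {"increments": [[[0,0,0,-0.9,0.3,0,1],[0,0,0,-0.9,0.3,0,1],[0,0,0,-0.9,0.3,0,1],[0,0,0,-0.9,0.3,0,1],[0,0,0,-0.9,0.3,0,1]]]}}

```text
clock: 6.4
eef_pos: [447.4, 88.0, 298.3]
eef_rot: [3.141, -0.0, 1.328]
wrist_force: [0.5, 0.3, -0.6]
finger_gap: 63.6
finger_force: 12.0
```

Call:
{"method": "step_arm", "body": {"increments": [[[0,0,0,-0.9,0.3,0,1],[0,0,0,-0.9,0.3,0,1],[0,0,0,-0.9,0.3,0,1],[0,0,0,-0.4,0.15,0,1],[0,0,0,0,0,0,1]]]}}

```text
clock: 6.9
eef_pos: [458.5, -42.8, 298.2]
eef_rot: [3.142, 0.0, 1.325]
wrist_force: [-0.6, 0.6, 0.2]
finger_gap: 63.7
finger_force: 12.0
```

```bash
python3 - <<'E'
from cell import optics
from h import *
c=optics.camera("top");np.savez("top1.npz",**c);f=c["frame"];s=optics.camera("scene")
W=cloud(c);a=f[170:280,310:430,::-1];b=s["frame"][150:260,290:410,::-1]
cv2.imwrite("pics/c1.png",cv2.resize(np.hstack([a,b]),None,fx=3.3,fy=3.3))
E
```

```text
(no output)
```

View pics/c1.png

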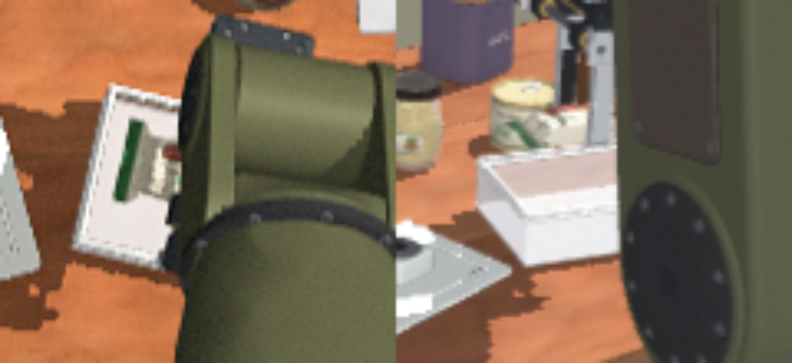

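Call:
{"method": "step_arm", "body": {"increments": [[[0,0,0,0.04,0,0.7,1],[0,0,0,0,0,0.7,1],[0,0,0,0,0,0.5,1],[0,0,0,0,0,0.2,1],[0,0,0,0,0,0.12,1]]]}}

```text
clock: 7.5
eef_pos: [458.9, -38.7, 209.2]
eef_rot: [-3.141, 0.0, 1.329]
wrist_force: [0.8, 0.7, -0.8]
finger_gap: 63.4
finger_force: 12.0
```

Call:
{"method": "step_arm", "body": {"increments": [[[0,0,0,0,0,0,1],[0,0,0,0,0,0,1]]]}}

```text
clock: 7.7
eef_pos: [459.1, -39.3, 210.3]
eef_rot: [3.14, -0.0, 1.328]
wrist_force: [-0.2, -0.3, -0.3]
finger_gap: 63.3
finger_force: 12.0
```

Call:
{"method": "step_arm", "body": {"increments": [[[0,0,0,-0.04,0,0.05,1],[0,0,0,0,0,0,-0.3],[0,0,0,0,0,0,-0.66],[0,0,0,0,0,0,-0.66],[0,0,0,0,0,0,-0.66]]]}}

```text
clock: 8.2
eef_pos: [458.5, -41.0, 207.6]
eef_rot: [3.141, -0.0, 1.328]
wrist_force: [0.3, 0.4, 0.1]
finger_gap: 77.9
finger_force: 0.0
```

Call:
{"method": "step_arm", "body": {"increments": [[[0,0,0,0,0,-0.3,-0.66],[0,0,0,0,0,-0.8,-0.66],[0,0,0,0,0,-0.8,-0.66],[0,0,0,0,0,-0.8,-0.66],[0,0,0,0,0,0,-1]]]}}

```text
clock: 8.7
eef_pos: [458.9, -41.1, 320.0]
eef_rot: [3.135, -0.001, 1.328]
wrist_force: [0.2, -0.5, -0.2]
finger_gap: 83.1
finger_force: 0.0
```

Call:
{"method": "step_arm", "body": {"increments": [[[0,0,-0.156,0,0,0,-1],[0,0,-0.156,0,0,0,-1],[0,0,-0.156,0,0,0,-1],[0,0,-0.156,0,0,0,-1],[0,0,0,0,0,0,-1]]]}}

```text
clock: 9.2
eef_pos: [458.3, -41.0, 315.4]
eef_rot: [-3.141, -0.0, 1.82]
wrist_force: [0.5, 0.7, 0.7]
finger_gap: 93.9
finger_force: 0.0
```

Call:
{"method": "step_arm", "body": {"increments": [[[0,0,0,0.84,0.14,0,-1],[0,0,0,0.84,0.14,0,-1],[0,0,0,0.84,0.14,0,-1],[0,0,0,0.84,0.15,0,-1],[0,0,0,0.84,0.15,0,-1]]]}}

```text
clock: 9.7
eef_pos: [444.9, 130.2, 315.5]
eef_rot: [-3.142, -0.0, 1.813]
wrist_force: [-0.2, -0.2, 0.2]
finger_gap: 94.0
finger_force: 0.0
```

Call:
{"method": "step_arm", "body": {"increments": [[[0,0,0,0.8,0.15,0,-1],[0,0,0,0,0,0,-1],[0,0,0,0,0,0,-1]]]}}

```text
clock: 10.0
eef_pos: [443.1, 161.6, 315.3]
eef_rot: [-3.141, 0.0, 1.816]
wrist_force: [-0.0, 0.1, -0.7]
finger_gap: 94.2
finger_force: 0.0
```

```bash
python3 - <<'E'
from cell import optics
from h import *
c=optics.camera("top");np.savez("top2.npz",**c);f=c["frame"];s=optics.camera("scene")
W=cloud(c);Z=W[...,2];hsv=cv2.cvtColor(f,cv2.COLOR_RGB2HSV)
a=f[170:280,310:430,::-1];b=s["frame"][150:260,290:410,::-1]
cv2.imwrite("pics/c2.png",cv2.resize(np.hstack([a,b]),None,fx=3.3,fy=3.3))
m=np.zeros(Z.shape,bool);m[190:262,327:405]=1
print("box",rect(c,m&(Z>40)&(Z<70),55))
g=m&(hsv[...,0]>45)&(hsv[...,0]<85)&(hsv[...,1]>100);g2=m&(Z>18)&(Z<38)
n,l,st,ce=cv2.connectedComponentsWithStats(g.astype(np.uint8));print(st,onplane(c,ce[1:],17).round(1))
print("pkt",rect(c,g2,20))
E
```

```text
box (array([368., 225.]), 459.2, -41.4, 130.0, 153.5, -13.85)
[[     0      0    560    420 235092]
 [   339    212      8     23     59]
 [   381    223      6     22     49]] [[470.9  15.5  17. ]
 [442.8 -92.3  17. ]]
pkt (array([363., 227.]), 459.6, -38.9, 47.4, 93.0, -14.67)
```

View pics/c2.png

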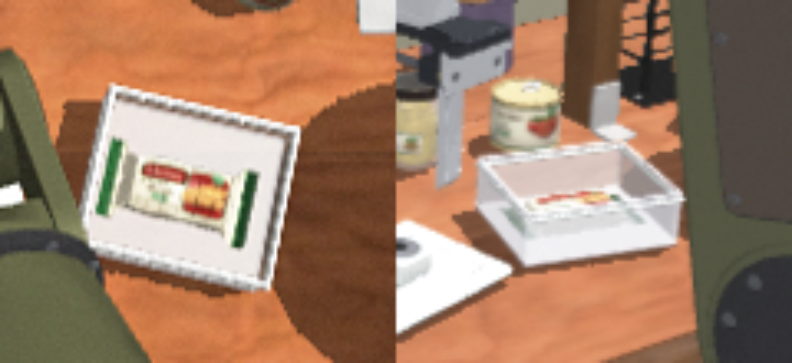

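The packet lies flat in the box, with its green ends at (343,223) and (384,234), and the box has not moved. Next is the lid.

Call:
{"method": "step_arm", "body": {"increments": [[[0,0,0,0,0.02,0.8,-1],[0,0,0,0,0,0.8,-1],[0,0,0,0,0,0.6,-1],[0,0,0,0,0,0.22,-1],[0,0,0,0,0,0,-1]]], "newtons": 40}}

```text
clock: 10.6
eef_pos: [444.2, 160.9, 218.1]
eef_rot: [-3.14, 0.0, 1.816]
wrist_force: [0.2, -0.2, -0.2]
finger_gap: 94.0
finger_force: 0.0
```

Call:
{"method": "step_arm", "body": {"increments": [[[0,0,0,0,0,0,0],[0,0,0,0,0,0,0.3],[0,0,0,0,0,0,1],[0,0,0,0,0,0,1],[0,0,0,0,0,0,1]]]}}

```text
clock: 11.1
eef_pos: [444.1, 161.6, 218.9]
eef_rot: [3.141, -0.0, 1.818]
wrist_force: [0.1, 1.0, -0.2]
finger_gap: 57.4
finger_force: 0.0
```

Call:
{"method": "step_arm", "body": {"increments": [[[0,0,0,0,0,0,1],[0,0,0,0,0,0,1]]]}}

```text
clock: 11.3
eef_pos: [444.1, 161.6, 218.7]
eef_rot: [3.142, -0.0, 1.818]
wrist_force: [-0.0, 1.2, -0.4]
finger_gap: 43.6
finger_force: 40.0
```

Call:
{"method": "step_arm", "body": {"increments": [[[0,0,0,0,0,-0.5,1],[0,0,0,0,0,-0.8,1],[0,0,0,0,0,-0.75,1],[0,0,0.156,0,0,0,1],[0,0,0.156,0,0,0,1]]]}}

```text
clock: 11.8
eef_pos: [444.0, 161.6, 301.3]
eef_rot: [3.14, -0.0, 1.568]
wrist_force: [-1.1, 0.2, -1.9]
finger_gap: 43.6
finger_force: 40.0
```

Call:
{"method": "step_arm", "body": {"increments": [[[0,0,0.156,0,0,0,1],[0,0,0.156,0,0,0,1],[0,0,0,-0.5,0.16,0,1],[0,0,0,-0.8,0.26,0,1],[0,0,0,-0.8,0.26,0,1]]]}}

```text
clock: 12.3
eef_pos: [450.1, 72.7, 300.4]
eef_rot: [-3.141, 0.0, 1.329]
wrist_force: [0.7, -0.0, -2.3]
finger_gap: 43.6
finger_force: 40.0
```

Call:
{"method": "step_arm", "body": {"increments": [[[0,0,0,-0.8,0.26,0,1],[0,0,0,-0.8,0.26,0,1],[0,0,0,-0.8,0.26,0,1],[0,0,0,-0.34,0.12,0,1],[0,0,0,0,0,0,1]]]}}

```text
clock: 12.8
eef_pos: [458.8, -42.9, 300.4]
eef_rot: [-3.141, 0.0, 1.325]
wrist_force: [0.3, -0.3, -1.5]
finger_gap: 43.7
finger_force: 40.0
```

Call:
{"method": "step_arm", "body": {"increments": [[[0,0,0,0,0,0,1],[0,0,0,0,0,0,1]]]}}

```text
clock: 13.0
eef_pos: [458.7, -40.7, 300.5]
eef_rot: [-3.141, -0.0, 1.329]
wrist_force: [0.8, -0.4, -3.1]
finger_gap: 43.5
finger_force: 40.0
```

```bash
python3 - <<'E'
from cell import optics,manip
from h import *
s=manip.read_state();print(s["eef_pos"],s["eef_rot"])
c=optics.camera("top");d=optics.camera("scene");np.savez("top3.npz",**c);np.savez("scene3.npz",**d)
cv2.imwrite("pics/c3.png",cv2.resize(np.hstack([c["frame"][170:280,310:430,::-1],d["frame"][140:250,290:410,::-1]]),None,fx=3.3,fy=3.3))
E
```

```text
[458.74783466 -40.70193296 300.54337685] [-3.14127485e+00 -1.04497224e-04  1.32850703e+00]
```

View pics/c3.png

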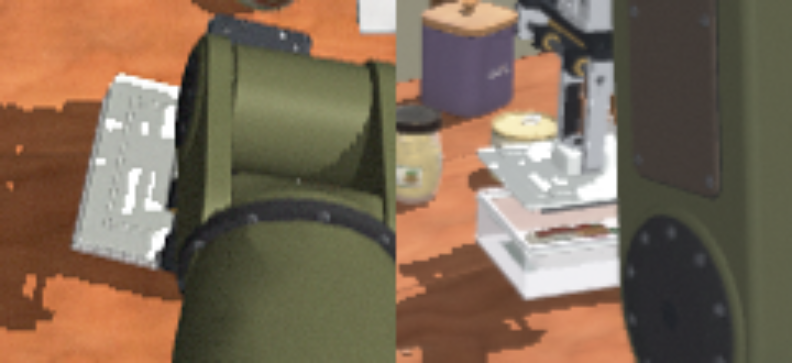

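```bash
python3 - <<'E'
from h import *
t=np.deg2rad(-13.85);R=np.array([[np.cos(t),np.sin(t)],[-np.sin(t),np.cos(t)]])
c0=np.array([459.2,-41.4])
c=dict(np.load("top3.npz"));W=cloud(c);Z=W[...,2]
m=np.zeros(Z.shape,bool);m[185:255,325:362]=1;m&=(Z>85)&(Z<110)
v,u=np.nonzero(m);p=(onplane(c,np.c_[u,v],96.8)[:,:2]-c0)@R.T   # in box frame
print("lid z med",np.median(Z[m]),"+y edge",[np.percentile(p[abs(p[:,0]-a)<8,1],99).round(1) for a in(-50,-25,0,25,50)])
s=[q for q in range(20,75,10)]
print("x lo/hi",[(p[abs(p[:,1]-a)<4,0].min().round(1),p[abs(p[:,1]-a)<4,0].max().round(1)) for a in (45,55,65,72)])
A=np.c_[W[m][:,:2],np.ones(m.sum())];print("slope",np.linalg.lstsq(A,Z[m],rcond=None)[0][:2])
c=dict(np.load("top2.npz"));W=cloud(c);Z=W[...,2]   # same method on bare box
m=np.zeros(Z.shape,bool);m[190:262,327:405]=1;m&=(Z>40)&(Z<70)
v,u=np.nonzero(m);p=(onplane(c,np.c_[u,v],55)[:,:2]-c0)@R.T
print("box +y",[np.percentile(p[abs(p[:,0]-a)<8,1],99).round(1) for a in(-50,-25,0,25,50)],"-y",[np.percentile(p[abs(p[:,0]-a)<8,1],1).round(1) for a in(-50,-25,0,25,50)])
print([(p[abs(p[:,1]-a)<4,0].min().round(1),p[abs(p[:,1]-a)<4,0].max().round(1)) for a in (-60,-20,20,45,55,65)])
E
```

```text
lid z med 96.71291499787094 +y edge [np.float64(78.0), np.float64(78.0), np.float64(77.4), np.float64(77.5), np.float64(78.0)]
x lo/hi [(np.float64(-66.6), np.float64(64.9)), (np.float64(-66.4), np.float64(65.1)), (np.float64(-66.3), np.float64(64.5)), (np.float64(-66.3), np.float64(64.7))]
slope [0.00138859 0.00092207]
box +y [np.float64(74.0), np.float64(76.7), np.float64(76.6), np.float64(76.6), np.float64(76.7)] -y [np.float64(-76.4), np.float64(-76.5), np.float64(-76.6), np.float64(-76.2), np.float64(-76.2)]
[(np.float64(-63.5), np.float64(65.0)), (np.float64(-64.3), np.float64(64.6)), (np.float64(-64.3), np.float64(64.5)), (np.float64(-64.7), np.float64(64.3)), (np.float64(-64.5), np.float64(64.5)), (np.float64(-63.2), np.float64(64.7))]
```

Call:
{"method": "step_arm", "body": {"increments": [[[0,0,0,0,0.02,0.3,1],[0,0,0,0,0,0.25,1],[0,0,0,0,0,0.2,1],[0,0,0,0,0,0.08,1],[0,0,0,0,0,0,1]]]}}

```text
clock: 13.6
eef_pos: [459.5, -41.7, 266.8]
eef_rot: [-3.14, 0.0, 1.328]
wrist_force: [0.1, 0.4, -1.5]
finger_gap: 43.3
finger_force: 40.0
```

Call:
{"method": "step_arm", "body": {"increments": [[[0,0,0,0,0,0.05,1],[0,0,0,0,0,0,1]]]}}

```text
clock: 13.8
eef_pos: [459.6, -41.7, 265.5]
eef_rot: [3.141, -0.0, 1.328]
wrist_force: [-0.1, 0.0, -2.3]
finger_gap: 43.9
finger_force: 40.0
```

Call:
{"method": "step_arm", "body": {"increments": [[[0,0,0,0,0,0.03,1],[0,0,0,0,0,0,1]]]}}

```text
clock: 14.0
eef_pos: [459.6, -41.7, 264.3]
eef_rot: [3.141, -0.0, 1.328]
wrist_force: [-0.3, -0.8, -2.2]
finger_gap: 43.8
finger_force: 40.0
```

Call:
{"method": "step_arm", "body": {"increments": [[[0,0,0,0,0,0.025,1],[0,0,0,0,0,0,1]]]}}

```text
clock: 14.2
eef_pos: [459.7, -41.7, 263.7]
eef_rot: [3.141, -0.0, 1.328]
wrist_force: [-1.2, 0.5, 4.6]
finger_gap: 43.4
finger_force: 40.0
```

Call:
{"method": "step_arm", "body": {"increments": [[[0,0,0,0,0,0.015,1],[0,0,0,0,0,0,1]]]}}

```text
clock: 14.4
eef_pos: [459.7, -41.7, 263.7]
eef_rot: [3.141, -0.0, 1.328]
wrist_force: [-7.1, -0.1, 15.5]
finger_gap: 44.0
finger_force: 40.0
```

Call:
{"method": "step_arm", "body": {"increments": [[[0,0,0,0,0,-0.02,1],[0,0,0,0,0,0,0.0],[0,0,0,0,0,0,-0.3],[0,0,0,0,0,0,-0.5],[0,0,0,0,0,0,-0.5]]]}}

```text
clock: 14.9
eef_pos: [459.6, -41.7, 263.4]
eef_rot: [3.142, -0.0, 1.328]
wrist_force: [-0.2, 0.5, 0.8]
finger_gap: 67.4
finger_force: 0.0
```

Call:
{"method": "step_arm", "body": {"increments": [[[0,0,0,0,0,-0.3,-0.5],[0,0,0,0,0,-0.9,-0.5],[0,0,0,0,0,-0.9,-0.5],[0,0,0,0,0,-0.9,-0.5],[0,0,0.183,0,0,0,-1]]]}}

```text
clock: 15.4
eef_pos: [459.8, -41.7, 388.8]
eef_rot: [3.134, -0.002, 1.183]
wrist_force: [0.6, -0.1, 0.2]
finger_gap: 75.7
finger_force: 0.0
```

Call:
{"method": "step_arm", "body": {"increments": [[[0,0,0.183,0,0,0,-1],[0,0,0.183,0,0,0,-1],[0,0,0.183,0,0,0,-1],[0,0,0.183,0,0,0,-1],[0,0,0.183,0,0,0,-1]]]}}

```text
clock: 15.9
eef_pos: [459.4, -41.7, 384.4]
eef_rot: [3.141, -0.001, 0.459]
wrist_force: [-1.5, 0.3, -1.3]
finger_gap: 94.0
finger_force: 0.0
```

```bash
python3 - <<'E'
from h import *
c=dict(np.load("top0.npz"));W=cloud(c)
m=np.zeros(W.shape[:2],bool);m[150:205,200:255]=1;m&=W[...,2]>90
t=np.deg2rad(18.4);l=np.deg2rad(20)
x=np.array([np.cos(t),np.sin(t),0]);y=np.array([-np.sin(t),np.cos(t),0]);z=np.array([0,0,1.])
a=np.cos(l)*z-np.sin(l)*x;e=np.cos(l)*x+np.sin(l)*z
P=W[m]-np.array([592.3,320,68]);q=np.c_[P@e,P@y,P@a]
print("pct e,y,a",np.percentile(q,[1,5,50,95,99],0).round(1))
k=abs(q[:,2]-80)<4;print("top face",k.sum(),np.percentile(q[k],[0,2,50,98,100],0).round(1))
E
```

```text
pct e,y,a [[-19.9 -17.4  22.1]
 [-17.6 -15.7  41.7]
 [  0.3  -0.3  79.8]
 [ 15.4  15.9  83.6]
 [ 16.   17.4  85.1]]
top face 189 [[-19.3 -17.1  76.5]
 [-18.6 -16.4  76.8]
 [ -1.9  -0.4  80.4]
 [ 13.9  17.   83.7]
 [ 15.2  17.9  84. ]]
```

Call:
{"method": "step_arm", "body": {"increments": [[[0,0,0.175,0,0,0,-1],[0,0,0,0,0,0,-1],[0,0,0,0.4,-0.94,0,-1],[0,0,0,0.4,-0.94,0,-1],[0,0,0,0.4,-0.94,0,-1]]]}}

```text
clock: 16.4
eef_pos: [468.5, 81.8, 384.1]
eef_rot: [3.141, -0.001, 0.332]
wrist_force: [-0.3, 0.3, 0.6]
finger_gap: 93.8
finger_force: 0.0
```

Call:
{"method": "step_arm", "body": {"increments": [[[0,0,0,0.4,-0.94,0,-1],[0,0,0,0.4,-0.94,0,-1],[0,0,0,0.4,-0.94,0,-1],[0,0,0,0.4,-0.94,0,-1],[0,0,0,0.4,-0.94,0,-1]]]}}

```text
clock: 16.9
eef_pos: [483.6, 286.0, 384.1]
eef_rot: [-3.142, -0.0, 0.333]
wrist_force: [1.5, -0.8, -0.3]
finger_gap: 94.1
finger_force: 0.0
```

Call:
{"method": "step_arm", "body": {"increments": [[[0,0.148,0,0,0,0,-1],[0,0.148,0,0,0,0,-1],[0,0.148,0,0,0,0,-1],[0,0,0,0,0,0,-1],[0,0,0,0,0,0,-1]]]}}

```text
clock: 17.4
eef_pos: [483.8, 284.2, 383.9]
eef_rot: [3.141, -0.346, 0.33]
wrist_force: [0.1, 0.3, 0.0]
finger_gap: 93.8
finger_force: 0.0
```

```bash
cat >> h.py <<'E'
from scipy.spatial.transform import Rotation as Ro
def togo(s,p,R):
    r=Ro.from_euler("xyz",s["eef_rot"]);return "shift/40",((r.inv().apply(np.array(p)-s["eef_pos"]))/40).round(3),"turn/45",np.rad2deg((r.inv()*R).as_rotvec()/45).round(4)
def axes(zt,yt):
    z=np.array(zt)/np.linalg.norm(zt);y=np.array(yt)-np.dot(yt,z)*z;y/=np.linalg.norm(y)
    return Ro.from_matrix(np.c_[np.cross(y,z),y,z])
E
python3 - <<'E'
from cell import optics,manip
from h import *
s=manip.read_state();a=np.array([-0.3246,-0.1080,0.9397])
print(s["eef_pos"],s["eef_rot"],s["joints"].round(2));print(togo(s,np.array([572.6,313.5,119.0])+270*a,axes(-a,[.316,-.949,0])))
c=optics.camera("top");d=optics.camera("scene")
# is the lid seated? cloud of the lid plate in top view
W=cloud(c);np.savez("top4.npz",**c);m=np.zeros(W.shape[:2],bool);m[190:262,327:405]=1
Z=W[...,2];k=m&(Z>50)&(Z<70);t=m&(Z>78)&(Z<90)
print("plate",k.sum(),rect(c,k|t,60),np.median(Z[k]));print("turret",t.sum(),rect(c,t,84),np.median(Z[t]))
A=np.c_[W[k][:,:2],np.ones(k.sum())];print("slope",np.linalg.lstsq(A,Z[k],rcond=None)[0][:2])
cv2.imwrite("pics/c4.png",cv2.resize(np.hstack([d["frame"][160:280,170:290,::-1],d["frame"][140:260,270:390,::-1]]),None,fx=3.3,fy=3.3))
E
```

```text
[483.78764286 284.22029853 383.866535  ] [ 3.14074761 -0.34564291  0.33028802] [ 0.47  0.29  1.59 -0.06  0.92  1.74]
('shift/40', array([-0.067,  0.006,  0.272]), 'turn/45', array([-0.0029,  0.0044,  0.0106]))
plate 2793 (array([367., 226.]), 459.5, -41.7, 132.0, 155.8, -14.03) 59.94375673064019
turret 285 (array([369., 224.]), 459.1, -41.1, 43.2, 43.2, -14.69) 83.91622345476071
slope [-0.00186912  0.00098868]
```

View pics/c4.png

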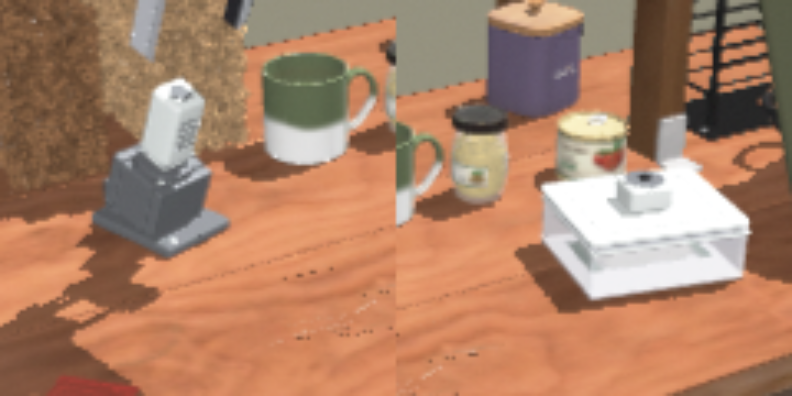

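The picture shows the lid fully home and level: its plate measures 60 mm high and centred on the box, with the turret at about (369,224). The pump is undisturbed in its dock, with the open fingers above it.

Call:
{"method": "step_arm", "body": {"increments": [[[0,0,0.01,-0.07,0,0.27,-1],[0,0,0,0,0,0.6,-1],[0,0,0,0,0,0.6,-1],[0,0,0,0,0,0.6,-1],[0,0,0,0,0,0.4,-1]]], "newtons": 40}}

```text
clock: 18.0
eef_pos: [513.6, 294.2, 287.1]
eef_rot: [-3.139, -0.345, 0.32]
wrist_force: [-0.3, -0.2, 0.4]
finger_gap: 93.9
finger_force: 0.0
```

Call:
{"method": "step_arm", "body": {"increments": [[[0,0,0,0,0,0,-1],[0,0,0,0,0,0,-1]]]}}

```text
clock: 18.2
eef_pos: [513.4, 294.3, 289.9]
eef_rot: [-3.139, -0.348, 0.319]
wrist_force: [-0.3, 1.1, -0.0]
finger_gap: 94.2
finger_force: 0.0
```

```bash
python3 - <<'E'
from cell import manip
from h import *
s=manip.read_state();a=np.array([-0.3246,-0.1080,0.9397])
print(s["wrist_force"],togo(s,np.array([572.6,313.5,119.0])+180*a,axes(-a,[.316,-.949,0])))
E
```

```text
[-0.33783855  1.10696456 -0.0452044 ] ('shift/40', array([-0.   ,  0.012,  0.046]), 'turn/45', array([-0.0029,  0.0009, -0.0024]))
```

Call:
{"method": "step_arm", "body": {"increments": [[[0,0,0,0,0.01,0.04,-0.3],[0,0,0,0,0,0,0],[0,0,0,0,0,0,0.2],[0,0,0,0,0,0,1],[0,0,0,0,0,0,1]]]}}

```text
clock: 18.7
eef_pos: [514.0, 294.1, 288.3]
eef_rot: [-3.139, -0.349, 0.319]
wrist_force: [-0.6, 0.3, 1.1]
finger_gap: 57.6
finger_force: 0.0
```

Call:
{"method": "step_arm", "body": {"increments": [[[0,0,0,0,0,0,1],[0,0,0,0,0,0,1],[0,0,0,0,0,0,1]]]}}

```text
clock: 19.0
eef_pos: [514.0, 294.1, 288.1]
eef_rot: [-3.139, -0.348, 0.319]
wrist_force: [0.1, -0.2, 1.4]
finger_gap: 35.8
finger_force: 39.9
```

Call:
{"method": "step_arm", "body": {"increments": [[[0,0,0,0,0,-0.25,1],[0,0,0,0,0,-0.4,1],[0,0,0,0,0,-0.4,1],[0,0,0,0,0,-0.4,1]]]}}

```text
clock: 19.4
eef_pos: [494.7, 287.6, 344.6]
eef_rot: [-3.139, -0.35, 0.319]
wrist_force: [0.6, 0.2, -2.7]
finger_gap: 35.5
finger_force: 39.9
```

Call:
{"method": "step_arm", "body": {"increments": [[[0,0,0,0,0,-0.4,1],[0,0,0,0,0,-0.4,1],[0,0,0,0,0,-0.5,1],[0,0,0,0,0,0,1]]]}}

```text
clock: 19.8
eef_pos: [477.9, 281.9, 394.7]
eef_rot: [-3.138, -0.353, 0.319]
wrist_force: [-0.3, -0.1, -2.5]
finger_gap: 35.6
finger_force: 39.9
```

Call:
{"method": "step_arm", "body": {"increments": [[[0,-0.15,0,0,0,-0.2,1],[0,-0.15,0,0,0,-0.1,1],[0,-0.15,0,0,0,0,1],[0,0,0,0,0,0,1]]]}}

```text
clock: 20.2
eef_pos: [475.3, 280.9, 402.3]
eef_rot: [-3.139, 0.007, 0.32]
wrist_force: [-0.3, 0.2, -3.1]
finger_gap: 35.9
finger_force: 39.9
```

Call:
{"method": "step_arm", "body": {"increments": [[[0,0,0,-0.37,0.94,0,1],[0,0,0,-0.37,0.94,0,1],[0,0,0,-0.37,0.94,0,1],[0,0,0,-0.37,0.94,0,1],[0,0,0,-0.37,0.94,0,1]]]}}

```text
clock: 20.7
eef_pos: [463.6, 77.6, 402.4]
eef_rot: [-3.141, 0.001, 0.321]
wrist_force: [0.4, -0.3, -2.5]
finger_gap: 36.0
finger_force: 39.9
```

Call:
{"method": "step_arm", "body": {"increments": [[[0,0,0,-0.37,0.94,0,1],[0,0,0,-0.37,0.94,0,1],[0,0,0,-0.37,0.94,0,1],[0,0,0,0,0,0,1],[0,0,0,0,0,0,1]]]}}

```text
clock: 21.2
eef_pos: [457.3, -42.5, 402.4]
eef_rot: [-3.14, 0.003, 0.319]
wrist_force: [-0.2, 0.3, -3.2]
finger_gap: 35.6
finger_force: 39.9
```

```bash
python3 - <<'E'
from cell import optics,manip
from h import *
s=manip.read_state();print(s["eef_pos"],s["eef_rot"]);print(togo(s,[459.3,-41.4,400],axes([0,0,-1],[.314,-.949,0])))
d=optics.camera("scene");np.savez("scene5.npz",**d)
W=cloud(d);p=s["eef_pos"]
m=(np.hypot(W[...,0]-p[0],W[...,1]-p[1])<50)&(W[...,2]>70)
for z in range(74,220,8):
    q=W[m&(abs(W[...,2]-z)<4)]
    if len(q): print(z,len(q),q[:,:2].mean(0).round(1),np.ptp(q[:,:2],0).round(1))
cv2.imwrite("pics/c5.png",cv2.resize(d["frame"][80:240,280:440,::-1],None,fx=3.7,fy=3.7))
E
```

```text
[457.31868788 -42.51697569 402.36778005] [-3.14037707e+00  2.56474047e-03  3.18530367e-01]
('shift/40', array([ 0.056, -0.011,  0.059]), 'turn/45', array([-0.0015,  0.0033, -0.0013]))
74 34 [444.9 -31.3] [46.3 38.4]
82 93 [453.4 -35. ] [48.2 44.8]
90 13 [457.5 -40. ] [30.9 35.8]
122 20 [449.3 -33.7] [25.8 19.6]
130 27 [448.  -35.7] [27.6 20.5]
138 13 [448.5 -37.3] [13.9 21.7]
146 29 [444.5 -34.1] [24.7 31.8]
154 31 [445.  -33.3] [26.1 29.7]
162 26 [445.3 -32.4] [26.8 25.5]
170 27 [439.6 -28.6] [43.3 46.2]
178 66 [445.  -33.3] [50.7 49.6]
186 40 [446.4 -32.5] [33.9 41.1]
194 41 [444.9 -34.1] [35.1 41.4]
202 35 [443.9 -35.2] [30.3 42.4]
210 36 [441.3 -30.6] [24.8 44.5]
218 43 [441.6 -30.5] [27.3 65.2]
```

View pics/c5.png

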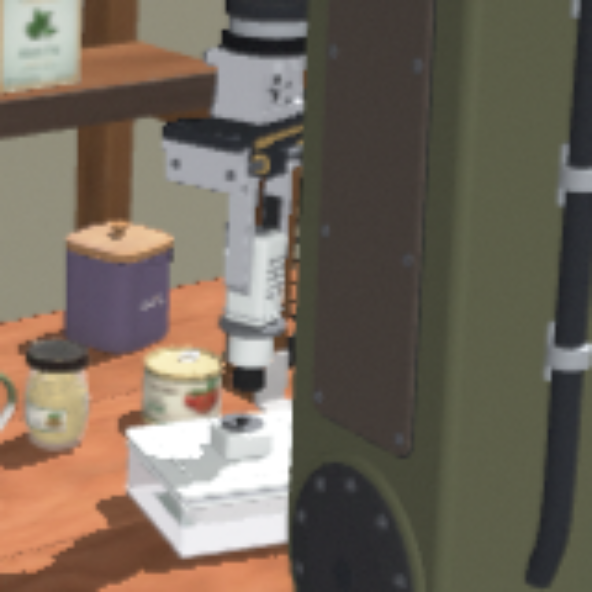

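```bash
python3 - <<'E'
from h import *
d=dict(np.load("scene5.npz"));K=d["mtx"];T=np.linalg.inv(d["cam_to_world"]);f=d["frame"]
def pr(p):
    q=T[:3,:3]@np.array(p)+T[:3,3];return K[0,0]*q[0]/q[2]+K[0,2],K[1,1]*q[1]/q[2]+K[1,2],q[2]
x,y=457.3,-42.5
for z in(117.4,130,150,165,170,200):print(z,np.round(pr([x,y,z]),2))
print("valve",np.round(pr([459.5,-41.6,84]),2),"turret corners",[np.round(pr([459.5+22*(a*.971+b*.239),-41.6+22*(-a*.239+b*.971),84])[:2],1).tolist() for a,b in((1,1),(1,-1),(-1,-1),(-1,1))])
g=f.astype(int).sum(2)//3
for v in range(158,207): print(v,*g[v,336:364])
E
```

```text
117.4 [ 346.5   184.22 1336.87]
130 [ 346.78  180.36 1331.32]
150 [ 347.22  174.15 1322.5 ]
165 [ 347.56  169.44 1315.89]
170 [ 347.67  167.86 1313.69]
200 [ 348.35  158.26 1300.46]
valve [ 345.1   194.13 1352.92] turret corners [[335.6, 192.2], [348.7, 190.5], [354.8, 196.1], [341.4, 197.9]]
158 150 150 150 150 151 154 152 140 137 136 151 176 209 214 220 211 186 196 203 143 148 67 89 136 81 66 67 66
159 155 154 153 152 155 170 202 188 181 156 149 179 210 215 220 211 190 168 193 159 164 67 92 134 80 66 66 67
160 154 156 155 155 154 172 205 203 205 205 204 200 211 216 221 204 160 167 197 190 158 73 100 127 81 66 66 66
161 159 159 156 155 157 173 201 203 204 206 207 208 210 216 221 215 215 201 197 186 141 67 63 68 81 67 67 67
162 156 154 152 150 155 175 202 203 204 206 206 207 210 217 220 213 217 212 196 176 84 70 95 131 79 67 66 66
163 150 150 149 147 144 166 199 202 203 207 208 209 210 218 221 213 216 212 199 181 133 69 95 128 63 66 66 65
164 149 150 149 146 140 154 179 190 192 202 204 207 211 219 221 214 215 215 217 156 67 65 84 120 67 66 66 67
165 146 146 142 119 118 173 190 176 18
[... 3755 characters left out ...]
255 255 255 255 233 66 66 67 67 67
201 185 181 166 168 177 206 220 223 222 222 222 221 221 220 220 219 218 235 254 255 255 254 197 67 65 66 67 66
202 184 185 180 166 176 209 220 222 222 221 219 218 217 218 217 214 218 247 255 255 255 255 184 66 67 68 65 66
203 185 185 184 181 175 207 218 218 216 212 202 192 185 182 189 217 245 255 255 255 255 255 186 66 66 67 67 66
204 185 185 185 186 184 180 180 179 188 216 219 219 221 221 243 255 255 255 255 255 255 255 199 67 66 67 66 66
205 185 186 186 186 186 194 219 219 241 255 255 255 255 255 255 255 255 255 255 255 255 255 192 67 66 66 65 64
206 186 187 185 194 219 241 255 255 255 255 255 255 255 255 255 255 255 255 255 255 255 254 120 66 67 66 66 64
```

Call:
{"method": "step_arm", "body": {"increments": [[[-0.0015,0.0033,0,0.03,0,0.2,1],[0,0,0,0,0,0.2,1],[0,0,0,0,0,0.2,1],[0,0,0,0,0,0,1],[0,0,0,0,0,0,1]]]}}

```text
clock: 21.75
eef_pos: [458.5, -41.4, 378.5]
eef_rot: [-3.14, 0.002, 0.321]
wrist_force: [0.2, -0.5, -2.5]
finger_gap: 35.8
finger_force: 39.9
```

```bash
python3 - <<'E'
from cell import optics,manip
from h import *
s=manip.read_state();p=s["eef_pos"];r=Ro.from_euler("xyz",s["eef_rot"]);print(p,s["eef_rot"],"axis pt 285 ahead",p+r.apply([0,0,285]),s["wrist_force"])
F=[optics.camera("scene") for _ in range(2)];d=F[0]
K=d["mtx"];T=np.linalg.inv(d["cam_to_world"])
def pr(p):
    q=T[:3,:3]@np.array(p)+T[:3,3];return np.round([K[0,0]*q[0]/q[2]+K[0,2],K[1,1]*q[1]/q[2]+K[1,2]],2)
for k in(0,10,20,35,53,57):print("pump z",k,pr(p+r.apply([0,0,285-k])))
g=np.mean([x["frame"] for x in F],0).mean(2).astype(int)
for v in range(176,202): print(v,*g[v,336:358])
f=d["frame"];cv2.imwrite("pics/c6.png",cv2.resize(f[130:215,305:365,::-1],None,fx=7,fy=7,interpolation=cv2.INTER_NEAREST))
E
```

```text
[458.51111449 -41.35740661 378.47711827] [-3.13992643e+00  2.41035183e-03  3.20850994e-01] axis pt 285 ahead [457.70945982 -41.12341324  93.47834179] [ 0.24164033 -0.53987604 -2.46777049]
pump z 0 [345.54 191.53]
pump z 10 [345.75 188.5 ]
pump z 20 [345.97 185.46]
pump z 35 [346.28 180.86]
pump z 53 [346.67 175.27]
pump z 57 [346.76 174.02]
176 198 141 123 89 92 93 92 90 88 90 89 89 92 117 160 154 151 153 140 131 169 151
177 221 217 198 122 119 100 100 103 104 106 105 107 121 148 149 129 117 110 121 143 170 152
178 218 219 210 146 172 139 127 126 119 120 120 118 118 118 118 121 124 145 173 171 170 150
179 217 220 216 162 116 172 191 200 197 192 195 185 185 183 184 200 193 174 173 171 170 154
180 206 186 170 125 146 171 192 205 214 219 222 223 223 221 217 206 189 171 171 171 170 161
181 124 136 133 113 99 173 195 206 215 220 222 223 223 221 216 203 184 168 169 170 168 156
182 106 105 120 144 101 176 195 208 215 220 222 223 223 221 214 200 173 167 169 169 167 152
183 118 106 137 155 103 178 197 209 217 220 223 223 222 219 212 198 174 168 167 167 165 151
184 112 107 132 146 111 176 198 
[... 837 characters left out ...]
90 85 85 80 53 47 54 77 109 160 162 226 255 255 255 255 255 251
195 230 171 182 176 121 99 90 88 86 86 86 89 117 168 190 243 255 255 255 255 255 254
196 239 167 171 181 184 160 129 126 116 117 118 138 195 226 250 255 254 255 255 255 255 255
197 239 165 167 171 182 192 198 204 211 216 221 239 253 253 252 251 249 249 254 255 255 255
198 238 163 165 168 174 200 227 227 225 225 229 237 226 229 224 224 224 237 254 255 255 255
199 230 164 164 168 175 200 221 225 224 224 224 224 223 223 223 223 223 240 255 255 255 255
200 180 165 167 166 175 203 221 224 223 224 223 223 222 222 222 220 220 239 255 255 255 254
201 185 181 166 169 177 207 221 223 222 222 222 222 221 221 220 220 219 236 254 255 255 254
```

View pics/c6.png

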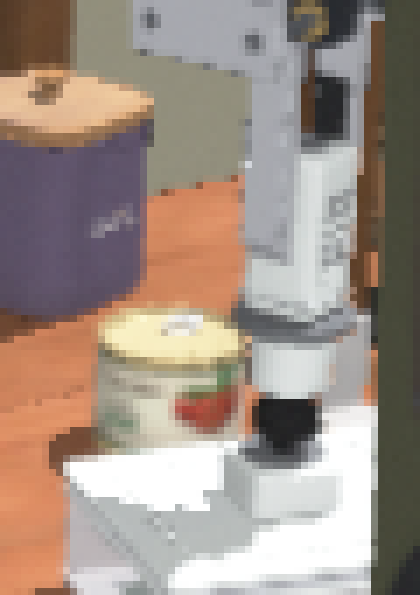

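The picture shows the upright nozzle just above the grey ring, its centre at (345.3,189) and the ring's at (345.0,194). I'll nudge it about 1 mm, then go down in small steps.

Call:
{"method": "step_arm", "body": {"increments": [[[0,0,0,0.01,0.026,0,1],[0,0,0,0,0,0.1,1],[0,0,0,0,0,0.1,1],[0,0,0,0,0,0,1],[0,0,0,0,0,0,1]]]}}

```text
clock: 22.35
eef_pos: [459.1, -42.4, 370.5]
eef_rot: [-3.14, 0.002, 0.321]
wrist_force: [0.2, -0.4, -3.9]
finger_gap: 35.8
finger_force: 39.9
```

Call:
{"method": "step_arm", "body": {"increments": [[[0,0,0,0,0,0.05,1],[0,0,0,0,0,0,1],[0,0,0,0,0,0,1]]]}}

```text
clock: 22.65
eef_pos: [459.1, -42.4, 368.7]
eef_rot: [-3.14, 0.002, 0.32]
wrist_force: [0.2, -0.6, -2.3]
finger_gap: 35.8
finger_force: 39.9
```

Call:
{"method": "step_arm", "body": {"increments": [[[0,0,0,0,0,0.025,1],[0,0,0,0,0,0,1],[0,0,0,0,0,0,1]]]}}

```text
clock: 22.95
eef_pos: [459.1, -42.4, 367.9]
eef_rot: [-3.14, 0.002, 0.32]
wrist_force: [-0.8, 0.5, -1.2]
finger_gap: 36.0
finger_force: 39.9
```

Call:
{"method": "step_arm", "body": {"increments": [[[0,0,0,0,0,0.025,1],[0,0,0,0,0,0,1],[0,0,0,0,0,0,1]]]}}

```text
clock: 23.25
eef_pos: [459.2, -42.4, 366.8]
eef_rot: [-3.14, 0.002, 0.321]
wrist_force: [-0.3, 0.2, 0.4]
finger_gap: 35.6
finger_force: 39.9
```

Call:
{"method": "step_arm", "body": {"increments": [[[0,0,0,0,0,0.025,1],[0,0,0,0,0,0,1],[0,0,0,0,0,0,1]]]}}

```text
clock: 23.55
eef_pos: [459.1, -42.4, 365.7]
eef_rot: [-3.14, 0.002, 0.32]
wrist_force: [-0.5, 1.3, 0.4]
finger_gap: 35.8
finger_force: 39.9
```

Call:
{"method": "step_arm", "body": {"increments": [[[0,0,0,0,0,0.035,1],[0,0,0,0,0,0,1],[0,0,0,0,0,0,1]]]}}

```text
clock: 23.85
eef_pos: [459.1, -42.4, 364.4]
eef_rot: [-3.14, 0.002, 0.321]
wrist_force: [0.5, 0.2, 2.8]
finger_gap: 35.6
finger_force: 39.9
```

Call:
{"method": "step_arm", "body": {"increments": [[[0,0,0,0,0,0,1]]]}}

```text
clock: 23.95
eef_pos: [459.1, -42.4, 364.4]
eef_rot: [-3.14, 0.002, 0.32]
wrist_force: [0.4, -0.5, 0.7]
finger_gap: 35.7
finger_force: 39.9
```

Call:
{"method": "step_arm", "body": {"increments": [[[0,0,0,0,0,0.025,1],[0,0,0,0,0,0,1]]]}}

```text
clock: 24.15
eef_pos: [459.1, -42.4, 363.3]
eef_rot: [-3.14, 0.002, 0.32]
wrist_force: [-0.2, -0.4, 3.3]
finger_gap: 35.8
finger_force: 39.9
```

```bash
python3 - <<'E'
from cell import optics,manip
from h import *
f=[];
for i in range(14):
    d=optics.camera("scene");s=manip.read_state();f.append(s["wrist_force"])
print(np.mean(f,0),np.std(f,0),s["eef_pos"],s["eef_rot"],s["finger_gap"],s["moment"])
g=d["frame"].mean(2).astype(int)
for v in range(178,200): print(v,*g[v,336:356])
E
```

```text
[ 0.86826178 -0.26736626  2.90686955] [0.50107142 0.49979612 0.51237647] [459.12807965 -42.41633484 363.28908633] [-3.14016127e+00  2.04622274e-03  3.20457958e-01] 35.8088466611238 [-0.04903896 -0.28279877 -0.01802448]
178 218 207 110 95 123 153 183 194 199 179 163 179 187 219 190 209 182 136 161 160
179 217 205 80 86 88 89 99 112 148 177 194 201 183 177 178 124 117 160 160 160
180 207 171 86 88 88 87 89 87 86 88 109 144 155 124 117 160 160 158 151 151
181 124 132 113 92 93 96 96 94 93 89 88 89 111 151 151 152 152 144 117 136
182 105 104 114 132 101 106 108 105 107 110 109 115 133 128 107 109 109 115 132 168
183 118 107 137 154 99 166 161 139 144 144 130 131 129 129 129 141 147 168 167 168
184 112 106 131 145 113 174 194 206 215 220 223 223 223 221 216 201 171 166 168 166
185 97 92 113 149 161 177 195 208 216 220 223 224 223 220 214 197 167 167 166 167
186 94 93 108 149 162 179 197 209 216 221 223 223 223 219 213 195 166 168 167 168
187 92 83 108 154 158 182 197 210 217 221 223 223 222 220 210 195 178 177 178 186
188 91 81 117 166 158 187 200 212 218 222 223 223 221 218 210 198 205 2
[... 185 characters left out ...]
75 177 173 139 56 33 45 72 86 116 114 106 65 90 198 248 253 253 255
192 176 177 156 191 136 53 33 34 35 36 38 36 36 32 144 251 255 255 255 255
193 219 229 172 109 78 41 32 34 36 37 39 35 36 34 134 249 255 254 253 246
194 248 180 179 134 85 55 34 33 34 33 35 37 34 38 93 222 255 255 255 255
195 229 171 181 177 122 95 61 51 43 43 41 41 55 98 163 243 255 255 255 255
196 232 167 170 180 184 160 130 123 108 109 104 118 171 226 250 255 254 255 255 255
197 232 164 167 172 183 192 199 204 210 217 221 237 253 253 252 251 249 249 254 255
198 230 162 166 167 174 200 226 227 226 225 224 224 226 229 224 224 224 235 253 255
199 223 163 163 168 175 201 222 225 225 224 225 224 224 223 224 223 222 242 255 255
```

Call:
{"method": "step_arm", "body": {"increments": [[[0,0,0,0,0,0.01,1],[0,0,0,0,0,0,1],[0,0,0,0,0,0,1]]]}}

```text
clock: 25.15
eef_pos: [459.1, -42.4, 362.9]
eef_rot: [-3.14, 0.002, 0.32]
wrist_force: [1.2, 0.4, 2.6]
finger_gap: 35.5
finger_force: 39.9
```

```bash
python3 - <<'E'
from cell import optics,manip,workorder
from h import *
f=[]
for i in range(8):
    optics.camera("top");s=manip.read_state();f.append(s["wrist_force"])
m=np.mean(f,0);print(m,s["eef_pos"],s["finger_gap"])
if 2<m[2]<5: print(workorder.sign_off())
E
```

```text
[ 1.26223079 -0.93785978  3.28326146] [459.11568644 -42.39018326 362.90033965] 35.92386082639914
the job is handed in; nothing more can be done
None
```

The job is handed in (no verdict came back): the packet lies flat in the box, the lid is fully home and released, and the pump is held upright within an estimated 1–2 mm of the valve's centre, pressed to about 6 N, roughly half-way in.

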